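Hang the hook-on tray on the slotted stand and lock it

TASK

Hang the empty metal hook-on tray on the slotted stand: put its two hooks into the two slots, then push it straight down until it is fully home and the stand's sprung catch has snapped out into the tray's back, and let go. Feel your way and never force it, because the stand's slotted sheet is thin; leave the other things on the bench where they are.

Things in the scene. Friction and masses are not known exactly. Their poses are not given: they have to be found in the camera images.
- stand: Fixed: dark foot plate, two 125 mm posts, plain metal slotted sheet 130 wide (y), 6 thick (x 0 to 6 mm). Origin: bench level, in the sheet's front face, mid-width; z up, +x from front through to back; the tray hangs on the -x side, axes parallel. Clamped in long holes, ITS TRUE HEIGHT IS NOT MEASURED, all of it may be 10 mm above or below nominal. Over 45 N from the tray bends it.
- sheet_top (a point): Nominal middle of the sheet's top: a level flange folded backwards, at (12, 0, 152) mm of the stand; flange x 0 to 24, y -65 to 65 mm. Marks the nominal height only: the real flange is up to 10 mm higher or lower, by the same amount as slots, catch and seat.
- slots_mid (a point): Nominal point midway between the two upright slots, at (0, 0, 121.5) mm of the stand. Slots at y = -40 and +40 mm, 9.5 wide, 35 high (nominal z 104 to 139; real height off by the sheet's unknown offset). The 32 mm high hooks enter with the tray's underside 22 to 25 mm above its seat (23.5 is mid-slot).
- seat (a point): Nominal place of the middle of the tray's rear bottom edge when fully home, at (0, 0, 50) mm of the stand (real height off by the sheet's unknown offset). The tray's tongues then rest on the slots' lower ends, a hard stop.
- catch (a joint): Sprung catch through the sheet at y = 0, in m: 0 out, up to 0.006 as pressed back (+x). Nose 4 mm proud, lowest corner 15 mm above the seat, flank sloping back into the face 7 mm higher. Spring 3 N plus 1 N/mm. Pushing the tray down (about 5 to 15 N) makes its rear lip ride over the flank and press it back; 3 mm before home it snaps into the window and locks.
- tray: Hook-on steel tray, about 0.35 kg, stands on the bench. Origin: centre of underside, z up, rear to +x. Outside 110 x 110 mm, walls 28 high. Grip rib on the centre line along x: 60 long, 12 thick, top at z 75. Back plate 5 thick, 64 high, rear face at x = +55, with a catch window (y -10 to 10, z 12 to 28) over a 12 mm lip. Hung: rear face on the sheet's front face.
- tab_left (a point): Lower rear tip of the tray's hook at y = +40 mm: (70, 40, 32) mm in the tray's frame. Hook: 6 mm thick, a tongue (z 54 to 64) sticking out 15 mm behind the rear face, its last 7.5 mm (x 62.5 to 70) turned down to z 32, which leaves 7.5 mm for the 6 mm sheet.
- tab_right (a point): Lower rear tip of the tray's hook at y = -40 mm: (70, -40, 32) mm in the tray's frame; same shape as the other.
- bin: Bystander: empty grey plastic bin 90 x 70 x 45 mm, origin under its centre.
- die_ring: Bystander: dark steel ring, 54 mm across, 14 mm high, origin under its centre.
- bush: Bystander: flanged brass bush, 42 mm across, 50 mm high, origin under its centre.
- bush_small: Bystander: small flanged brass bush, 32 mm across, 40 mm high, origin under its centre.
- vblock: Bystander: steel V-block 60 x 40 x 35 mm, origin under its centre.
- wrench: Bystander: wrench lying on the bench.
- oil: Bystander: small white bottle, 48 mm across, 120 mm high, origin under its centre.
Mind the look-alikes: they are no part of the job. What is shaped like the tray but orange is not meant.

How it is judged:
By the outcome, as a careful person would: the job done as asked, in the order asked, and still so for the second after the job is handed in, with the robot touching nothing.
It also fails if it takes over 48 s, if anything falls off the work surface, if the arm or the gripper's body presses on something with over 40 N, if the wrist force passes 120 N, or if a joint passes its speed limit or range.

ROBOT

A 6-joint arm with a two-finger parallel gripper is mounted at the origin on the work surface. World frame = base frame: x ahead of the robot, y to its left, z up, the work surface at z = 0. Lengths are in m, angles in degrees, forces in N, time in s.
With the tool pointing down it reaches from about 0.3 to 0.75 m from the base axis. Payload 8.5 kg.
Tool frame: the origin (TCP) lies at the very end of the fingers, on their centre line; the grasp point (between the pads) lies 19 mm behind it; z points along the fingers, y is the line along which they close (so a half turn about z gives the same grasp; the last joint's range is limited). The gripper opens to 85 mm and grips with 20 to 120 N. Pads are 22 mm wide; open, the fingers measure 114 mm over their backs; the gripper's body (76 mm by 85 mm) begins 54 mm behind the grasp point. The pads swing forward as they close: fully open they stand 13 mm farther back than shut.
Start: joints at [-82.179, 21.807, 74.336, -0, 83.858, -12.336], TCP at [0.19, -0.516, 0.231] pointing down, gripper open.
Joint ranges: [-178.18, 178.18], [-50.72, 133.34], [12.68, 142.11], [-81.47, 261.47], [9.98, 163.14], [-165.26, 165.26]. Speed limits (degrees/s): [136.94, 136.94, 180, 180, 180, 180].

INTERFACE

Orientations are given as a 3x3 rotation matrix whose columns are the frame's x, y, z axes.
In Python, from rig import env, imaging gives the robot as it stands. The module is installed in compiled form; this text tells all that it offers.
- The arm moves only by the tool arm_command, never from a script. Its arguments are lists of equal length, an entry for each row: "turn": the turn, a rotation vector about the tool's x, y, z in units of 5 degrees (1.0 is 5 degrees), a list of three; "xyz": the shift along the tool's x, y, z in units of 50 mm (1.0 is 50 mm), a list of three; "claw": the finger opening in mm, from 0 to 85.4. A call has 1 to 12 rows; each row shifts and turns the commanded pose from where the row before left it, along the tool's axes as they then stand; what a row does not reach is not made up. A row lasts 1/10 s, in which the tool goes at most 50 mm and 8.59 degrees, less where a joint would pass 70% of its speed; a pose out of reach is approached as far as the arm can. A call is refused whole if a number of a shift passes 1 or a number of a turn 1, either way. A call with a gripper value outside its range is refused whole. The fingers move at their own pace and stop on an object; "squeeze" is the grip in N (left out, the last holds). Time passes only in rows, so rows that do not move let the fingers close. It gives the time, the measured TCP pose, the force, the opening and the grip force at its end, in the units of the state.
- env.observe(): the state, without advancing time (a new reading comes with each control period).
- imaging.get_image(name): name is "side" or "top"; returns (picture, depth): 400x640x3 uint8, blue, green, red; 400x640 float32, m along the optical axis (not along the pixel's ray), 0 where there is no reading.
- imaging.camera_info(name): a dict with "camera_matrix" (3x3 intrinsics, pixels), "rvec" (rotation vector, rad) and "tvec" (3), from world to camera coordinates, as OpenCV has them. Camera axes: x right, y down, z forward; pixel columns grow to the right and rows downward; lengths in m; the calibration is good to about 2 mm. A picture is of the moment at which its call begins. camera_info takes no time and is no camera call.
- env.close_job(): hands the job in; it is judged then, once.
The state is a dict: "time_s": time; "q": joint angles; "qvel": joint speeds; "joint_efforts": joint torques, N m; "position": TCP position; "tool_rot": TCP orientation; "ft_force": force on the tool from outside, world axes, zero at the start; "wrist_torque": the same for the moment, N m; "grip_width": finger opening in m; "gripper_force": force on a finger pad.
Only numpy, scipy, OpenCV 4.12 (cv2) and the standard library are available. Lean on these libraries where they do the work, as an engineer would, in place of code of your own. Each camera call takes 0.05 s, during which the arm holds its last target. There are 200 camera calls.

## Working session

There is one attempt and no reset: what is moved stays moved. The work goes in short steps, Python scripts to look and compute and a tool call to move; the robot and the scene stay as the last step left them, time stands still between calls to the robot, and variables do not carry over. Pictures are saved under pics/ and viewed, at most 10 in all, crops included, and the job is handed in when it is done.

Besides the shell and the picture viewer there is one more tool, called after "Emit:" as a command line: name --argument value ..., lists and objects as JSON in quotes. arm_command: Moves the arm, as the interface text tells. Its arguments: {"type":"object","properties":{"turn":{"type":"array"},"xyz":{"type":"array"},"claw":{"type":"array"},"squeeze":{"type":"number"}},"required":["turn","xyz","claw"]}

```bash
mkdir -p pics; cat > h.py <<'E'
import numpy as np, cv2
from rig import env, imaging
def grab(n):
    im,d=imaging.get_image(n); np.savez('%s.npz'%n,im=im,d=d); return im,d
def load(n):
    z=np.load('%s.npz'%n); return z['im'],z['d']
def cloud(n,d):
    c=imaging.camera_info(n);K=np.array(c['camera_matrix']);R=cv2.Rodrigues(np.array(c['rvec'],float))[0];t=np.array(c['tvec'],float).ravel()
    v,u=np.mgrid[0:d.shape[0],0:d.shape[1]]
    p=np.stack([(u-K[0,2])/K[0,0]*d,(v-K[1,2])/K[1,1]*d,d],-1)
    w=(p-t)@R; w[d==0]=np.nan; return w
E
python3 - <<'E'
from h import *
for n in ('side','top'):
    im,d=grab(n); cv2.imwrite(f'pics/{n}0.png',im)
    c=imaging.camera_info(n); R=cv2.Rodrigues(np.array(c['rvec'],float))[0]; print(n,(-R.T@np.array(c['tvec']).ravel()).round(3),R[2].round(2),np.array(c['camera_matrix'])[0,0])
s=env.observe(); print({k:np.round(v,3).tolist() for k,v in s.items()})
E
```

```text
side [0.096 0.628 0.717] [ 0.4  -0.65 -0.65] 376.5795517625612
top [0.323 0.028 1.208] [ 0.13 -0.02 -0.99] 448.99924760086265
{'time_s': 0.1, 'q': [-82.18, 21.84, 74.378, 0.001, 83.858, -12.334], 'qvel': [-0.098, -0.128, -0.158, -0.1, 0.038, 0.032], 'joint_efforts': [0.003, -44.922, -23.166, -0.0, 0.004, 0.0], 'position': [0.189, -0.516, 0.231], 'tool_rot': [[0.939, 0.345, -0.0], [0.345, -0.939, 0.001], [0.0, -0.001, -1.0]], 'ft_force': [-0.617, 0.495, 0.464], 'wrist_torque': [-0.024, -0.038, 0.016], 'gripper_force': 0.0, 'grip_width': 0.086}
```

View pics/side0.png

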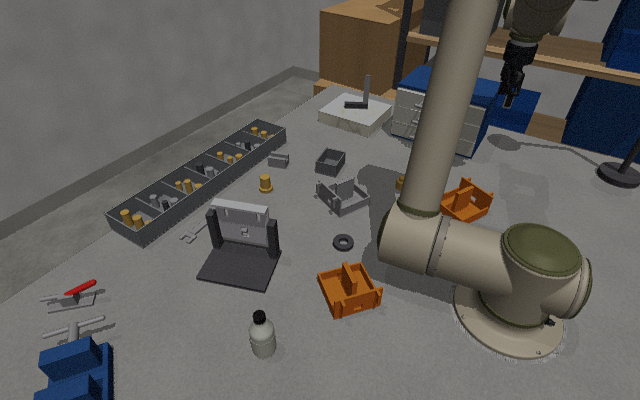

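View pics/top0.png

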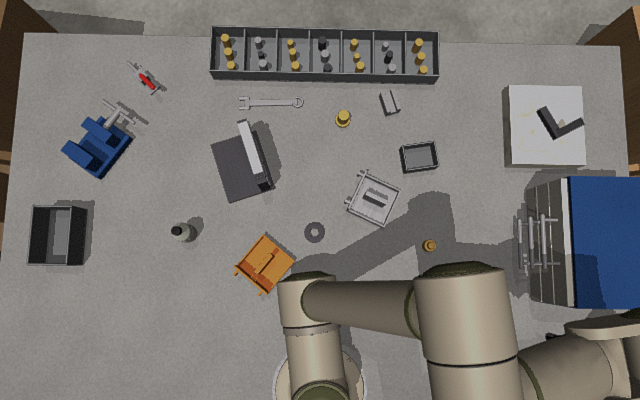

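Side view: the grey metal tray is at (343,195), with orange look-alikes at (350,288) and (467,200), and the stand is at (240,240). In the top view the tray is at (372,198), orange at (265,263), and the stand flange at (250,150). The grey one at (372,198) fits "metal"; the orange ones are out, and the grey bin at (420,157) has no rib or hooks. I'll confirm with a crop.

```bash
python3 - <<'E'
from h import *
im,d=load('top'); im2,d2=load('side')
a=cv2.resize(im[160:240,330:410],(400,400),interpolation=cv2.INTER_CUBIC)
b=cv2.resize(im[115:215,200:300],(400,400),interpolation=cv2.INTER_CUBIC)
cv2.imwrite('pics/crop1.png',np.hstack([a,b]))
a=cv2.resize(im2[165:225,300:380],(400,300),interpolation=cv2.INTER_CUBIC)
b=cv2.resize(im2[190:295,190:290],(400,420),interpolation=cv2.INTER_CUBIC)
cv2.imwrite('pics/crop2.png',np.hstack([np.pad(a,((0,120),(0,0),(0,0))),b]))
w=cloud('top',d); ws=cloud('side',d2)
np.set_printoptions(suppress=True,precision=3)
def rect(m,name):
    p=w[m][:,:2]; r=cv2.minAreaRect((p*1000).astype(np.float32)); print(name,m.sum(),np.round(r[0],1),np.round(r[1],1),round(r[2],1),'z',np.median(w[m][:,2]).round(4))
M=np.zeros(d.shape,bool)
def box(u0,u1,v0,v1): m=M.copy(); m[v0:v1,u0:u1]=1; return m
B=box(340,408,165,232)
rect(B&(w[...,2]>.067)&(w[...,2]<.085),'rib')
rect(B&(w[...,2]>.050)&(w[...,2]<.067),'backplate+hooks')
rect(B&(w[...,2]>.015),'tray')
F=box(225,285,110,200)
for lo,hi in((.14,.17),(.11,.135),(.003,.02)): rect(F&(w[...,2]>lo)&(w[...,2]<hi),f'stand{lo}')
S=np.zeros(d2.shape,bool);S[190:225,200:285]=1
for lo,hi in((.14,.17),(.145,.165)):
    m=S&(ws[...,2]>lo)&(ws[...,2]<hi); r=cv2.minAreaRect((ws[m][:,:2]*1000).astype(np.float32)); print('side flange',r,np.median(ws[m][:,2]),m.sum())
for u,v in((375,225),(300,60),(440,200)): print('bench',w[v,u])
for u,v in((330,330),(300,220)): print('bench s',ws[v,u])
E
```

```text
rib 140 [ 513.8 -112.5] [ 90.5 100.5] 6.8 z 0.0756
backplate+hooks 137 [499.3 -98.4] [106.6  87.5] 29.1 z 0.0634
tray 655 [ 523.8 -146.1] [125.4 176.1] 65.6 z 0.0357
stand0.14 558 [593.7 175.5] [131.   24.2] 19.3 z 0.1605
stand0.11 144 [593.4 175. ] [168.5  28.1] 19.5 z 0.1252
stand0.003 2330 [614.5 184.7] [251.  162.9] 1.5 z 0.0117
side flange ((592.2220458984375, 177.1854705810547), (131.45729064941406, 28.888036727905273), 18.828365325927734) 0.15919917411280515 523
side flange ((592.2220458984375, 177.1854705810547), (131.45729064941406, 28.888036727905273), 18.828365325927734) 0.1592057062639812 518
bench [ 0.426 -0.147  0.   ]
bench [ 0.891  0.066 -0.001]
bench [ 0.498 -0.325 -0.002]
bench s [ 0.303  0.249 -0.001]
bench s [0.546 0.006 0.002]
```

View pics/crop1.png

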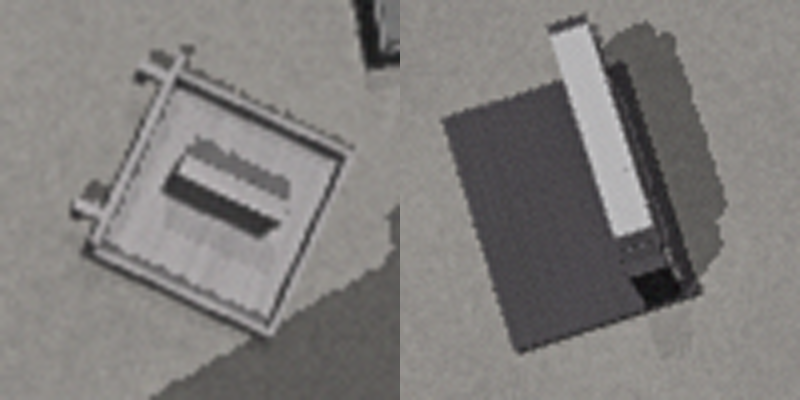

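View pics/crop2.png

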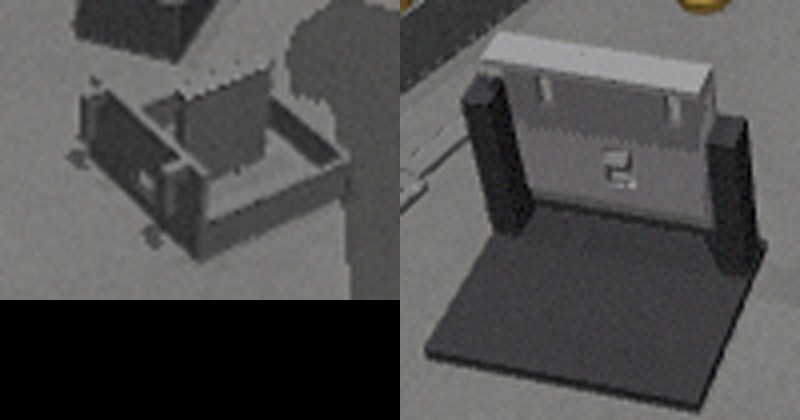

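The crops confirm it: the grey metal tray with hooks and window on its left (+y) side, and a stand whose front (slots, catch, foot plate) faces +y.

```bash
cat >> h.py <<'E'
np.set_printoptions(suppress=True,precision=4)
def rect(p):
    r=cv2.minAreaRect((p[:,:2]*1000).astype(np.float32)); return [np.round(x,1).tolist() for x in r]+[len(p),np.median(p[:,2]).round(4)]
E
python3 - <<'E'
from h import *
for n,b in(('top',(358,392,183,212)),('side',(330,362,172,205))):
    im,d=load(n); w=cloud(n,d)[b[2]:b[3],b[0]:b[1]].reshape(-1,3)
    p=w[(w[:,2]>.069)&(w[:,2]<.082)]; print(n,'rib',rect(p)); 
    c=p[:,:2].mean(0); print(c, np.linalg.svd(p[:,:2]-c)[2][0])
im,d=load('top'); w=cloud('top',d)[165:230,342:402].reshape(-1,3)
p=w[(w[:,2]>.02)&(w[:,2]<.034)]; print('walls',rect(p))
p=w[(w[:,2]>.055)&(w[:,2]<.067)]; print('back',rect(p))
for q in p[::6]: print(q)
E
```

```text
top rib [[491.3, -139.3], [60.1, 13.7], 66.4, 120, np.float64(0.0759)]
[ 0.4907 -0.1386] [0.4062 0.9138]
side rib [[488.0, -136.2], [61.2, 13.3], 64.0, 79, np.float64(0.0738)]
[ 0.4885 -0.1342] [0.4171 0.9089]
walls [[491.2, -139.5], [110.4, 111.1], 65.5, 256, np.float64(0.0283)]
back [[500.7, -98.1], [104.5, 85.4], 28.4, 123, np.float64(0.0638)]
[ 0.561  -0.1117  0.064 ]
[ 0.5551 -0.0985  0.0657]
[ 0.5524 -0.0959  0.0658]
[ 0.5516 -0.0944  0.0559]
[ 0.5488 -0.1021  0.0576]
[ 0.5424 -0.104   0.0637]
[ 0.5349 -0.1018  0.0609]
[ 0.5238 -0.0963  0.0635]
[ 0.518  -0.096   0.0668]
[ 0.5107 -0.0913  0.063 ]
[ 0.4998 -0.0833  0.0653]
[ 0.492  -0.0809  0.0646]
[ 0.4895 -0.0835  0.0641]
[ 0.4889 -0.1311  0.0563]
[ 0.484  -0.0782  0.066 ]
[ 0.4814 -0.0655  0.0641]
[ 0.4826 -0.1426  0.066 ]
[ 0.4792 -0.0734  0.0619]
[ 0.4764 -0.0682  0.0626]
[ 0.4744 -0.0763  0.0593]
[ 0.4683 -0.0706  0.0659]
```

Emit:
arm_command --turn '[[0,0,-1],[0,0,-1],[0,0,-1],[0,0,-1],[0,0,-1],[0,0,-1],[0,0,-1],[0,0,-1],[0,0,-1],[0,0,-0.06]]' --xyz '[[0,0,0],[0,0,0],[0,0,0],[0,0,0],[0,0,0],[0,0,0],[0,0,0],[0,0,0],[0,0,0],[0,0,0]]' --claw '[40,40,40,40,40,40,40,40,40,40]'

```text
time_s: 1.1
position: [0.1895, -0.5162, 0.231]
tool_rot: [[0.414, 0.91, -0.0], [0.91, -0.414, 0.001], [0.001, -0.0, -1.0]]
ft_force: [0.2, 0.8, 0.4]
grip_width: 0.0399
gripper_force: 0.0
```

Emit:
arm_command --turn '[[0,0,0],[0,0,0],[0,0,0],[0,0,0],[0,0,0],[0,0,0],[0,0,0],[0,0,0],[0,0,0],[0,0,0],[0,0,0],[0,0,0]]' --xyz '[[0.85,0.21,0],[0.85,0.21,0.2],[0.85,0.21,0.2],[0.85,0.21,0.2],[0.85,0.21,0.2],[0.85,0.21,0.2],[0.85,0.21,0.2],[0.85,0.21,0.2],[0.85,0.21,0.2],[0.85,0.21,0.2],[0.85,0.21,0.2],[0,0,0]]' --claw '[40,40,40,40,40,40,40,40,40,40,40,40]'

```text
time_s: 2.3
position: [0.4902, -0.1351, 0.13]
tool_rot: [[0.413, 0.911, -0.002], [0.911, -0.413, 0.002], [0.001, -0.002, -1.0]]
ft_force: [0.0, -0.1, -0.4]
grip_width: 0.0401
gripper_force: 0.0
```

Emit:
arm_command --turn '[[0,0,0],[0,0,0],[0,0,0],[0,0,0],[0,0,0],[0,0,0],[0,0,0],[0,0,0],[0,0,0]]' --xyz '[[-0.06,0,0.5],[0,0,0.5],[0,0,0.5],[0,0,0.26],[0,0,0],[0,0,0],[0,0,0],[0,0,0],[0,0,0]]' --claw '[40,40,40,40,40,0,0,0,0]' --squeeze 60

```text
time_s: 3.2
position: [0.488, -0.1422, 0.0444]
tool_rot: [[0.416, 0.91, 0.002], [0.91, -0.416, -0.001], [-0.0, 0.002, -1.0]]
ft_force: [-1.4, -0.6, 6.4]
grip_width: 0.0114
gripper_force: 59.7
```

Emit:
arm_command --turn '[[0,0,0],[0,0,1],[0,0,1],[0,0,1],[0,0,1],[0,0,1],[0,0,1],[0,0,1],[0,0,1],[0,0,1],[0,0,1],[0,0,1]]' --xyz '[[0,0,-0.6],[0,0,0],[0,0,0],[0,0,0],[0,0,0],[0,0,0],[0,0,0],[0,0,0],[0,0,0],[0,0,0],[0,0,0],[0,0,0]]' --claw '[0,0,0,0,0,0,0,0,0,0,0,0]'

```text
time_s: 4.4
position: [0.4872, -0.1415, 0.0731]
tool_rot: [[0.984, 0.178, -0.001], [0.178, -0.984, 0.001], [-0.001, -0.001, -1.0]]
ft_force: [0.4, -0.2, -3.7]
grip_width: 0.0117
gripper_force: 59.7
```

Emit:
arm_command --turn '[[0,0,1],[0,0,1],[0,0,1],[0,0,1],[0,0,1],[0,0,1],[0,0,0],[0,0,0],[0,0,0],[0,0,0],[0,0,0]]' --xyz '[[0,0,0],[0,0,0],[0,0,0],[0,0,0],[0,0,0],[0,0,0],[0.05,-0.6,0],[0.05,-0.6,0],[0.05,-0.6,0],[0.05,-0.6,0],[0,0,0]]' --claw '[0,0,0,0,0,0,0,0,0,0,0]'

```text
time_s: 5.5
position: [0.5376, -0.0291, 0.0731]
tool_rot: [[0.943, -0.331, -0.0], [-0.331, -0.943, 0.001], [-0.001, -0.001, -1.0]]
ft_force: [-0.6, -1.2, -3.8]
grip_width: 0.0114
gripper_force: 60.2
```

Emit:
arm_command --turn '[[0,0,0],[0,0,0],[0,0,0],[0,0,0],[0,0,0],[0,0,0],[0,0,0],[0,0,-1],[0,0,-1],[0,0,-1],[0,0,-1],[0,0,-1]]' --xyz '[[0,0,0.3],[0,0,0.2],[0,0,0.08],[0,0,0],[0,0,0],[0,0,-0.5],[0,0,-0.5],[0,0,0],[0,0,0],[0,0,0],[0,0,0],[0,0,0]]' --claw '[0,0,0,35,40,40,40,40,40,40,40,40]'

```text
time_s: 6.7
position: [0.5373, -0.0324, 0.0946]
tool_rot: [[0.995, 0.098, 0.001], [0.098, -0.995, -0.0], [0.001, 0.0, -1.0]]
ft_force: [0.5, 0.1, -0.2]
grip_width: 0.0399
gripper_force: 0.0
```

Emit:
arm_command --turn '[[0,0,-1],[0,0,-1],[0,0,-1],[0,0,-1],[0,0,-1],[0,0,-1],[0,0,-1],[0,0,-1],[0,0,-1],[0,0,-1],[0,0,-1],[0,0,-1]]' --xyz '[[0,0,0],[0,0,0],[0,0,0],[0,0,0],[0,0,0],[0,0,0],[0,0,0],[0,0,0],[0,0,0],[0,0,0],[0,0,0],[0,0,0]]' --claw '[40,40,40,40,40,40,40,40,40,40,40,40]'

```text
time_s: 7.9
position: [0.5373, -0.0324, 0.0947]
tool_rot: [[0.412, 0.911, 0.001], [0.911, -0.412, -0.0], [0.0, 0.001, -1.0]]
ft_force: [-0.6, -0.3, -0.2]
grip_width: 0.0397
gripper_force: 0.0
```

Emit:
arm_command --turn '[[0,0,-1],[0,0,-1],[0,0,-1],[0,0,-1],[0,0,-1],[0,0,-1],[0,0,-1],[0,0,-1],[0,0,-1],[0,0,-1],[0,0,-1],[0,0,-1]]' --xyz '[[0,0,0],[0,0,0],[0,0,0],[0,0,0],[0,0,0],[0,0,0],[0,0,0],[0,0,0],[0,0,0],[0,0,0],[0,0,0],[0,0,0]]' --claw '[40,40,40,40,40,40,40,40,40,40,40,40]'

```text
time_s: 9.1
position: [0.5373, -0.0324, 0.0947]
tool_rot: [[-0.583, 0.813, 0.001], [0.813, 0.583, -0.0], [-0.001, 0.0, -1.0]]
ft_force: [-0.9, 0.2, 0.2]
grip_width: 0.0401
gripper_force: 0.0
```

Emit:
arm_command --turn '[[0,0,-1],[0,0,-1],[0,0,-1],[0,0,-1],[0,0,-1],[0,0,-1],[0,0,-1],[0,0,0]]' --xyz '[[0,0,0],[0,0,0],[0,0,0],[0,0,0],[0,0,0],[0,0,0],[0,0,0],[0,0,0]]' --claw '[40,40,40,40,40,40,40,40]'

```text
time_s: 9.9
position: [0.5373, -0.0323, 0.0946]
tool_rot: [[-0.943, 0.334, 0.001], [0.334, 0.943, -0.0], [-0.001, 0.0, -1.0]]
ft_force: [0.4, 0.7, 0.6]
grip_width: 0.0399
gripper_force: 0.0
```

```bash
python3 - <<'E'
from h import *
im,d=grab('side'); cv2.imwrite('pics/side1.png',im[120:320,170:480].repeat(2,0).repeat(2,1))
s=env.observe(); print(s['q'],s['position'])
E
```

```text
[-16.0472  28.6644  87.9652   0.0012  63.3345 -86.3775] [ 0.5372 -0.0323  0.0946]
```

View pics/side1.png

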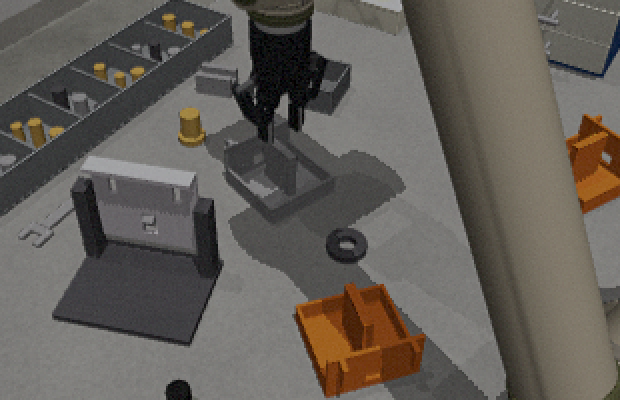

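Emit:
arm_command --turn '[[0,0,0],[0,0,0],[0,0,0],[0,0,0],[0,0,0],[0,0,0],[0,0,0],[0,0,0]]' --xyz '[[0,0,0.4],[0,0,0.4],[0,0,0.2],[0,0,0],[0,0,0],[0,0,0],[0,0,0],[0,0,0]]' --claw '[40,40,40,40,0,0,0,0]' --squeeze 90

```text
time_s: 10.75
position: [0.5376, -0.0321, 0.0454]
tool_rot: [[-0.942, 0.335, 0.002], [0.335, 0.942, -0.001], [-0.002, 0.0, -1.0]]
ft_force: [-1.1, -0.3, 6.4]
grip_width: 0.0107
gripper_force: 88.5
```

Emit:
arm_command --turn '[[0,0,0],[0,0,0],[0,0,1],[0,0,1],[0,0,1],[0,0,1],[0,0,1],[0,0,1],[0,0,1],[0,0,1],[0,0,1],[0,0,1]]' --xyz '[[0,0,-0.6],[0,0,-0.8],[0,0,-0.8],[0,0,-0.8],[0,0,-0.8],[0,0,-0.2],[0,0,0],[0,0,0],[0,0,0],[0,0,0],[0,0,0],[0,0,0]]' --claw '[0,0,0,0,0,0,0,0,0,0,0,0]'

```text
time_s: 11.95
position: [0.5366, -0.0318, 0.2439]
tool_rot: [[-0.346, 0.938, -0.001], [0.938, 0.346, 0.0], [0.001, -0.001, -1.0]]
ft_force: [0.3, -0.3, -3.1]
grip_width: 0.0106
gripper_force: 88.4
```

Emit:
arm_command --turn '[[0,0,0.2],[0,0,0],[0,0,0],[0,0,0],[0,0,0],[0,0,0],[0,0,0],[0,0,0],[0,0,0],[0,0,0],[0,0,0],[0,0,0]]' --xyz '[[0,0,0],[0.6,0.24,0],[0.6,0.24,0],[0.6,0.24,0],[0.6,0.24,0],[0.6,0.24,0],[0.6,0.24,0],[0.6,0.24,0],[0.6,0.24,0],[0.6,0.24,0],[0.6,0.24,0],[0,0,0]]' --claw '[0,0,0,0,0,0,0,0,0,0,0,0]'

```text
time_s: 13.15
position: [0.5495, 0.2943, 0.2435]
tool_rot: [[-0.338, 0.941, -0.001], [0.941, 0.338, 0.001], [0.001, -0.001, -1.0]]
ft_force: [0.0, 0.4, -4.4]
grip_width: 0.0107
gripper_force: 88.6
```

```bash
python3 - <<'E'
from h import *
print(env.observe()['position'])
im,d=grab('side'); im2,d2=grab('top'); 
a=cv2.resize(im[130:330,150:350],(400,400)); b=cv2.resize(im2[90:240,170:320],(400,400))
cv2.imwrite('pics/a2.png',np.hstack([a,b]))
E
```

```text
[0.5495 0.2943 0.2435]
```

View pics/a2.png

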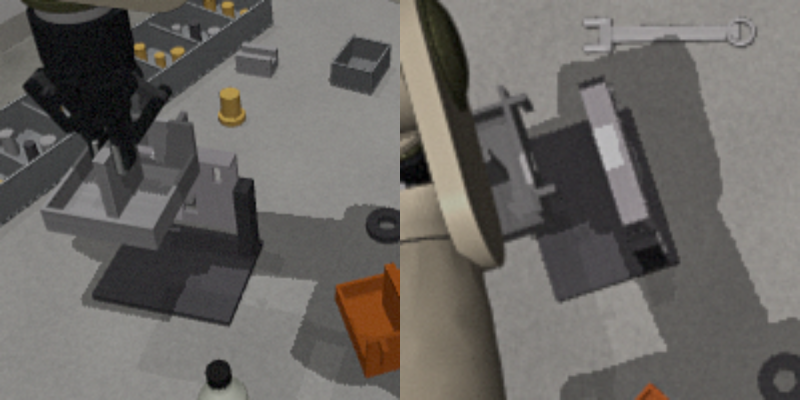

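Side view (left): the tray is held level in front of the stand. In the top view (right) both hooks face the flange, at roughly crop (522,98) and (545,190). Now I'll measure the tray against the stand.

```bash
cat >> h.py <<'E'
def sframe(w,o=(.589,.1876),yaw=-70.7):
    c,s=np.cos(np.radians(yaw)),np.sin(np.radians(yaw)); p=w-np.array([*o,0]); return p@np.array([[c,-s,0],[s,c,0],[0,0,1]])
E
python3 - <<'E'
from h import *
im,d=load('top'); W=cloud('top',d); S=sframe(W)
m=np.zeros(d.shape,bool); m[110:200,195:300]=1
f=m&(S[...,2]>.15)&(S[...,2]<.17)&(S[...,0]>-.01)&(S[...,0]<.03)
print('flange',rect(W[f]),'S med',np.median(S[f],0), 'mean z',S[f][:,2].mean())
h=m&(S[...,2]>.252)&(S[...,2]<.28)&(S[...,0]>-.075)&(S[...,0]<-.02)
q=S[h]; print('n',h.sum())
o=np.argsort(q[:,1]); print((q[o]*1000).round(1)[::2])
n='side'; 
im,d=load(n); W=cloud(n,d); S=sframe(W)
m=(abs(S[...,0]-.012)<.02)&(abs(S[...,1])<.07)&(S[...,2]>.15)&(S[...,2]<.17); print('side flange',rect(W[m]))
h=(S[...,2]>.25)&(S[...,2]<.28)&(S[...,0]>-.08)&(S[...,0]<-.02)&(abs(S[...,1])<.08)
q=S[h]; o=np.argsort(q[:,1]); print((q[o]*1000).round(1)[::3])
E
```

```text
flange [[593.4, 175.4], [130.4, 24.1], 19.4, 552, np.float64(0.1603)] S med [ 0.0131 -0.0018  0.1603] mean z 0.1601870532067819
n 211
[[-51.  -57.  260.7]
 [-54.7 -56.2 252.1]
 [-50.1 -55.7 263.6]
 [-54.  -54.5 264.2]
 [-50.2 -51.8 256.7]
 [-50.9 -50.7 262.9]
 [-53.4 -49.  259.1]
 [-52.1 -48.3 264.2]
 [-53.6 -45.5 264. ]
 [-51.9 -45.3 261.1]
 [-40.  -44.9 252.4]
 [-45.4 -44.6 258.8]
 [-35.2 -44.3 253.2]
 [-35.6 -44.2 262.7]
 [-42.4 -44.1 262.2]
 [-47.5 -43.8 258.1]
 [-44.  -43.7 253.1]
 [-54.9 -42.9 264.8]
 [-39.8 -42.5 261.5]
 [-51.7 -42.2 257.3]
 [-43.6 -41.7 263.5]
 [-48.7 -41.6 260.2]
 [-38.8 -41.2 264.5]
 [-52.6 -40.6 261.6]
 [-35.9 -40.5 266.8]
 [-54.5 -40.3 262.8]
 [-51.7 -39.  263.4]
 [-43.4 -38.6 259.7]
 [-38.6 -38.1 260.7]
 [-51.2 -36.7 262.6]
 [-55.3 -35.2 262.1]
 [-52.5 -34.1 263.2]
 [-54.9 -32.7 260.6]
 [-52.  -31.8 262.4]
 [-51.3 -29.9 263.2]
 [-55.3 -28.7 263.5]
 [-50.8 -27.4 261.7]
 [-55.2 -25.3 259.1]
 [-50.5 -24.5 258.9]
 [-51.7 -22.3 260.8]
 [-50.7 -20.9 263.4]
 [-52.7 -20.4 263.7]
 [-52.1 -18.2 263.4]
 [-54.6 -16.5 260.2]
 [-51.8 -15.4 261.4]
 [-50.9 -13.8 262.9]

[... 1770 characters left out ...]
251.7]
 [-49.9 -42.6 260. ]
 [-52.6 -41.9 262. ]
 [-58.8 -41.3 254.3]
 [-58.8 -40.9 251.7]
 [-38.3 -40.1 260.7]
 [-59.1 -39.7 256.7]
 [-55.5 -38.9 261.2]
 [-59.9 -38.4 259.6]
 [-58.8 -37.  253.4]
 [-60.2 -36.1 256.9]
 [-58.6 -34.8 252.9]
 [-58.4 -34.1 262.6]
 [-58.6 -33.  255. ]
 [-55.2 -32.7 262.2]
 [-59.4 -32.1 260.4]
 [-59.5 -30.6 250.3]
 [-54.  -29.9 260.8]
 [-55.3 -28.5 261.5]
 [-57.9 -28.  251.1]
 [-60.2 -26.6 262.5]
 [-54.6 -26.  260.6]
 [-60.3 -25.  252.3]
 [-56.6 -24.1 256.8]
 [-59.7 -22.9 253.9]
 [-60.4 -21.2 254.2]
 [-60.1 -20.1 261.2]
 [-58.9 -18.2 252.5]
 [-59.  -16.5 254.7]
 [-58.5  -2.8 261.8]
 [-58.1  -0.4 261. ]
 [-57.3   1.8 262.4]
 [-60.1   2.7 262. ]
 [-58.6   4.5 255.5]]
```

Emit:
arm_command --turn '[[0,0,0.05],[0,0,0],[0,0,0],[0,0,0],[0,0,0],[0,0,0],[0,0,0],[0,0,0]]' --xyz '[[0,0,0],[-0.32,0.03,0],[-0.32,0,0],[-0.3,0,0],[0,0,0.5],[0,0,0.5],[0,0,0.24],[0,0,0]]' --claw '[0,0,0,0,0,0,0,0]'

```text
time_s: 14.05
position: [0.5669, 0.2459, 0.1809]
tool_rot: [[-0.328, 0.945, -0.003], [0.945, 0.328, -0.001], [0.0, -0.003, -1.0]]
ft_force: [0.4, -0.4, -4.6]
grip_width: 0.0107
gripper_force: 89.0
```

```bash
python3 - <<'E'
from h import *
print(env.observe()['position'])
im,d=grab('top'); im2,d2=grab('side')
W=cloud('top',d); S=sframe(W)
m=(S[...,2]>.188)&(S[...,2]<.215)&(abs(S[...,1])<.065)&(S[...,0]>-.02)&(S[...,0]<.03)
q=S[m]; print('tops',m.sum()); 
b=q[abs(q[:,1])<.03]; print('plate x',np.percentile(b[:,0],[2,50,98]),'z',np.percentile(b[:,2],[50,80,90]))
for s in(-1,1):
    k=q[(q[:,1]*s>.03)&(q[:,1]*s<.05)&(q[:,0]>.0)]; print('hook',s,len(k),k.min(0),k.max(0),np.median(k,0))
a=cv2.resize(im2[160:300,170:310],(400,400)); b=cv2.resize(im[100:200,200:300],(400,400))
cv2.imwrite('pics/a3.png',np.hstack([a,b]))
E
```

```text
[0.5669 0.2459 0.1809]
tops 168
plate x [-0.0059 -0.0031 -0.0008] z [0.1991 0.2005 0.2017]
hook -1 23 [ 0.0007 -0.0447  0.1913] [ 0.0138 -0.0384  0.2028] [ 0.0078 -0.0426  0.1992]
hook 1 24 [0.0004 0.0349 0.1898] [0.014  0.0415 0.2038] [0.0073 0.0376 0.1987]
```

View pics/a3.png

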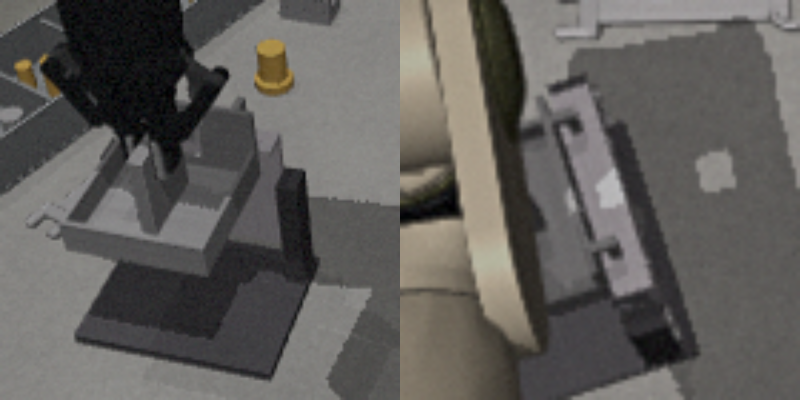

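The hooks sit above the flange, with the tray about 1.8 mm toward -y and a 1.5 mm gap to the sheet. I'll correct that and creep down to touch the flange and measure its height.

Emit:
arm_command --turn '[[0,0,0],[0,0,0],[0,0,0],[0,0,0]]' --xyz '[[0.04,0.036,0],[0,0,0.04],[0,0,0.04],[0,0,0]]' --claw '[0,0,0,0]'

```text
time_s: 14.55
position: [0.5681, 0.2495, 0.1782]
tool_rot: [[-0.329, 0.944, -0.0], [0.944, 0.329, -0.0], [0.0, -0.0, -1.0]]
ft_force: [0.4, -0.8, -5.0]
grip_width: 0.0108
gripper_force: 89.2
```

Emit:
arm_command --turn '[[0,0,0],[0,0,0]]' --xyz '[[0,0,0.04],[0,0,0]]' --claw '[0,0]'

```text
time_s: 14.75
position: [0.5681, 0.2494, 0.176]
tool_rot: [[-0.329, 0.944, -0.0], [0.944, 0.329, -0.0], [0.0, -0.0, -1.0]]
ft_force: [-0.4, -0.5, -3.6]
grip_width: 0.0105
gripper_force: 89.2
```

Emit:
arm_command --turn '[[0,0,0],[0,0,0]]' --xyz '[[0,0,0.03],[0,0,0]]' --claw '[0,0]'

```text
time_s: 14.95
position: [0.5682, 0.2494, 0.1746]
tool_rot: [[-0.329, 0.944, -0.0], [0.944, 0.329, -0.0], [0.0, -0.0, -1.0]]
ft_force: [-0.2, 0.7, -4.3]
grip_width: 0.0105
gripper_force: 89.2
```

Emit:
arm_command --turn '[[0,0,0],[0,0,0]]' --xyz '[[0,0,0.02],[0,0,0]]' --claw '[0,0]'

```text
time_s: 15.15
position: [0.5682, 0.2494, 0.1737]
tool_rot: [[-0.329, 0.944, -0.0], [0.944, 0.329, -0.0], [0.0, -0.0, -1.0]]
ft_force: [-0.8, -0.8, -4.0]
grip_width: 0.0105
gripper_force: 89.2
```

Emit:
arm_command --turn '[[0,0,0],[0,0,0]]' --xyz '[[0,0,0.02],[0,0,0]]' --claw '[0,0]'

```text
time_s: 15.35
position: [0.5683, 0.2495, 0.1732]
tool_rot: [[-0.329, 0.944, 0.001], [0.944, 0.329, 0.0], [-0.0, 0.001, -1.0]]
ft_force: [-0.3, 0.0, -1.0]
grip_width: 0.0107
gripper_force: 89.7
```

Emit:
arm_command --turn '[[0,0,0],[0,0,0]]' --xyz '[[0,0,0.02],[0,0,0]]' --claw '[0,0]'

```text
time_s: 15.55
position: [0.5683, 0.2496, 0.1728]
tool_rot: [[-0.329, 0.944, 0.001], [0.944, 0.329, 0.0], [-0.0, 0.001, -1.0]]
ft_force: [-3.1, 0.5, 4.0]
grip_width: 0.0108
gripper_force: 90.5
```

Emit:
arm_command --turn '[[0,0,0],[0,0,0],[0,0,0],[0,0,0],[0,0,0],[0,0,0]]' --xyz '[[0,0,-0.2],[0.3,0,0],[0.3,0,0],[0,0,0.5],[0,0,0.6],[0,0,0]]' --claw '[0,0,0,0,0,0]'

```text
time_s: 16.15
position: [0.5557, 0.2783, 0.1226]
tool_rot: [[-0.33, 0.944, -0.009], [0.944, 0.33, -0.002], [0.001, -0.009, -1.0]]
ft_force: [0.6, -0.4, -4.9]
grip_width: 0.0107
gripper_force: 88.9
```

```bash
python3 - <<'E'
from h import *
p=env.observe()['position'];print(p, sframe(p))
im,d=grab('top'); im2,d2=grab('side')
W=cloud('top',d); S=sframe(W)
m=(S[...,2]>.13)&(S[...,2]<.152)&(abs(S[...,1])<.065)&(S[...,0]>-.06)&(S[...,0]<-.008)
q=S[m]; print('tops',m.sum()); 
for s in(-1,1):
    k=q[(q[:,1]*s>.03)&(q[:,1]*s<.05)]; k=k[k[:,0]>k[:,0].max()-.013]; print('hook',s,len(k),k.min(0),k.max(0),np.median(k,0))
k=q[abs(q[:,1])<.03]; print('plate', np.percentile(k,[3,97],axis=0))
e=q[:,1]; print('yext',e.min(),e.max())
f=(S[...,2]>.15)&(S[...,2]<.17)&(S[...,0]>-.01)&(S[...,0]<.03)&(abs(S[...,1])<.07); r=rect(S[f]); print(r)
# side cam: slots edges in sheet (holes: points behind the sheet)
S2=sframe(cloud('side',d2)); 
k=(S2[...,2]>.11)&(S2[...,2]<.152)&(S2[...,0]>-.06)&(S2[...,0]<-.005)&(abs(S2[...,1])<.065); q=S2[k]; print('side',len(q))
for s in(-1,1):
    g=q[(q[:,1]*s>.03)&(q[:,1]*s<.05)]; 
    if len(g): print(s,len(g),g.min(0),g.max(0))
a=cv2.resize(im2[160:300,170:310],(400,400)); b=cv2.resize(im[100:200,200:300],(400,400))
cv2.imwrite('pics/a4.png',np.hstack([a,b]))
E
```

```text
[0.5557 0.2783 0.1226] [-0.0966 -0.0014  0.1226]
tops 157
hook -1 19 [-0.0324 -0.0449  0.131 ] [-0.0202 -0.0374  0.1453] [-0.026  -0.0423  0.1408]
hook 1 21 [-0.0329  0.0355  0.1304] [-0.0199  0.0416  0.1444] [-0.0252  0.0373  0.1409]
plate [[-0.0438 -0.0267  0.1319]
 [-0.0349  0.0287  0.1445]]
yext -0.05575093302024362 0.055024019667302616
[[13.0, 0.2], [24.2, 130.7], 0.2, 549, np.float64(0.1604)]
side 249
-1 124 [-0.0441 -0.0499  0.1102] [-0.022  -0.0301  0.1457]
```

View pics/a4.png

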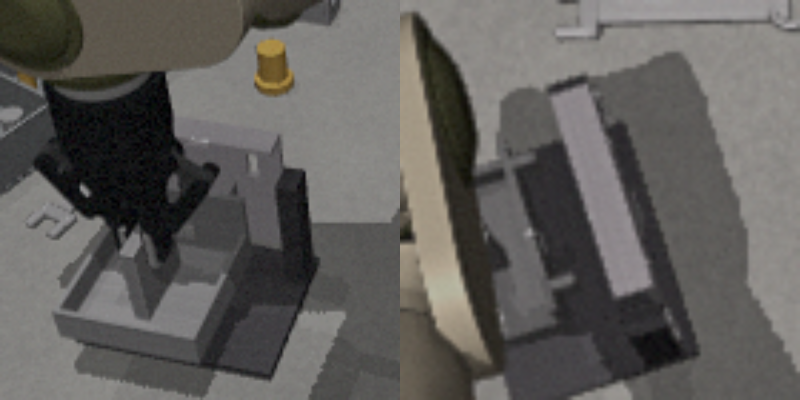

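Emit:
arm_command --turn '[[0,0,0],[0,0,0],[0,0,0]]' --xyz '[[0,0,-0.06],[0,0,0],[0,0,0]]' --claw '[0,0,0]'

```text
time_s: 16.55
position: [0.5587, 0.2779, 0.131]
tool_rot: [[-0.329, 0.944, 0.002], [0.944, 0.329, 0.001], [-0.0, 0.002, -1.0]]
ft_force: [0.2, -1.0, -4.2]
grip_width: 0.0103
gripper_force: 89.1
```

```bash
cat > m.py <<'E'
from h import *
s=env.observe();p=s['position'];print(p, sframe(p), 'yaw',np.degrees(np.arctan2(s['tool_rot'][1][0],s['tool_rot'][0][0])))
im,d=grab('top')
W=cloud('top',d); S=sframe(W)
m=(S[...,2]>.13)&(S[...,2]<.152)&(abs(S[...,1])<.065)&(S[...,0]>-.06)&(S[...,0]<-.003)
q=S[m]
for s in(-1,1):
    k=q[(q[:,1]*s>.03)&(q[:,1]*s<.05)]; k=k[k[:,0]>k[:,0].max()-.013]; print('hook',s,len(k),k.min(0),k.max(0),k[:,1].mean())
E
python3 m.py
```

```text
[0.5587 0.2779 0.131 ] [-0.0952  0.0013  0.131 ] yaw 109.20230100519393
hook -1 21 [-0.0313 -0.042   0.1322] [-0.0188 -0.0356  0.1509] -0.039539723460058476
hook 1 22 [-0.0308  0.0376  0.1327] [-0.0188  0.0437  0.1518] 0.0401687376163914
```

Emit:
arm_command --turn '[[0,0,0],[0,0,0],[0,0,0]]' --xyz '[[0,-0.01,0.08],[0,0,0],[0,0,0]]' --claw '[0,0,0]'

```text
time_s: 16.9
position: [0.5578, 0.2775, 0.1256]
tool_rot: [[-0.329, 0.944, -0.0], [0.944, 0.329, -0.0], [0.0, -0.0, -1.0]]
ft_force: [-0.2, 0.0, -4.2]
grip_width: 0.0104
gripper_force: 89.1
```

```bash
python3 m.py
```

```text
[0.5578 0.2775 0.1256] [-0.0952  0.0003  0.1256] yaw 109.20545574866524
hook -1 20 [-0.0316 -0.0427  0.1304] [-0.0187 -0.0358  0.1469] -0.040120648779905135
hook 1 24 [-0.0314  0.0367  0.1311] [-0.0185  0.0433  0.15  ] 0.03952475691527454
```

Emit:
arm_command --turn '[[0,0,0],[0,0,0],[0,0,0],[0,0,0]]' --xyz '[[0,0,-0.024],[-0.2,0,0],[-0.12,0,0],[0,0,0]]' --claw '[0,0,0,0]'

```text
time_s: 17.35
position: [0.5637, 0.2613, 0.1271]
tool_rot: [[-0.328, 0.945, 0.0], [0.945, 0.328, -0.0], [-0.0, 0.0, -1.0]]
ft_force: [-0.3, 0.5, -3.7]
grip_width: 0.0109
gripper_force: 89.1
```

```bash
python3 m.py
```

```text
[0.5637 0.2613 0.1271] [-0.078   0.0005  0.1271] yaw 109.12858009922687
hook -1 20 [-0.0155 -0.0426  0.1362] [-0.0032 -0.0366  0.15  ] -0.04023773082918829
hook 1 22 [-0.0157  0.037   0.1306] [-0.0034  0.0425  0.1515] 0.03938660598417122
```

Emit:
arm_command --turn '[[0,0,0],[0,0,0],[0,0,0],[0,0,0],[0,0,0]]' --xyz '[[-0.03,0,0],[-0.03,0,0],[-0.03,0,0],[-0.03,0,0],[0,0,0]]' --claw '[0,0,0,0,0]'

```text
time_s: 17.9
position: [0.5652, 0.2567, 0.127]
tool_rot: [[-0.329, 0.944, 0.0], [0.944, 0.329, -0.0], [-0.0, -0.0, -1.0]]
ft_force: [-0.0, -0.2, -4.7]
grip_width: 0.0103
gripper_force: 89.1
```

Emit:
arm_command --turn '[[0,0,0],[0,0,0],[0,0,0],[0,0,0]]' --xyz '[[-0.03,0,0],[-0.03,0,0],[-0.02,0,0],[0,0,0]]' --claw '[0,0,0,0]'

```text
time_s: 18.3
position: [0.5665, 0.2529, 0.127]
tool_rot: [[-0.329, 0.944, -0.0], [0.944, 0.329, -0.0], [-0.0, -0.0, -1.0]]
ft_force: [0.3, -0.1, -4.5]
grip_width: 0.0108
gripper_force: 89.1
```

Emit:
arm_command --turn '[[0,0,0],[0,0,0],[0,0,0],[0,0,0],[0,0,0]]' --xyz '[[-0.04,0,0],[-0.04,0,0],[-0.04,0,0],[-0.04,0,0],[0,0,0]]' --claw '[0,0,0,0,0]'

```text
time_s: 18.8
position: [0.5692, 0.2452, 0.127]
tool_rot: [[-0.329, 0.944, 0.0], [0.944, 0.329, -0.0], [-0.0, 0.0, -1.0]]
ft_force: [-1.2, 0.5, -4.1]
grip_width: 0.0105
gripper_force: 89.1
```

Emit:
arm_command --turn '[[0,0,0],[0,0,0]]' --xyz '[[-0.03,0,0],[0,0,0]]' --claw '[0,0]'

```text
time_s: 19.0
position: [0.5696, 0.2439, 0.127]
tool_rot: [[-0.329, 0.944, -0.0], [0.944, 0.329, -0.0], [-0.0, -0.0, -1.0]]
ft_force: [-1.2, -0.5, -3.3]
grip_width: 0.0103
gripper_force: 89.1
```

Emit:
arm_command --turn '[[0,0,0],[0,0,0]]' --xyz '[[-0.02,0,0],[0,0,0]]' --claw '[0,0]'

```text
time_s: 19.2
position: [0.5699, 0.2431, 0.127]
tool_rot: [[-0.329, 0.944, 0.0], [0.944, 0.329, -0.0], [-0.0, 0.0, -1.0]]
ft_force: [0.1, -0.4, -4.3]
grip_width: 0.0105
gripper_force: 89.1
```

Emit:
arm_command --turn '[[0,0,0],[0,0,0]]' --xyz '[[-0.02,0,0],[0,0,0]]' --claw '[0,0]'

```text
time_s: 19.4
position: [0.5703, 0.2421, 0.127]
tool_rot: [[-0.329, 0.944, 0.0], [0.944, 0.329, -0.0], [-0.0, -0.0, -1.0]]
ft_force: [-1.2, -0.1, -3.5]
grip_width: 0.0111
gripper_force: 89.1
```

Emit:
arm_command --turn '[[0,0,0],[0,0,0]]' --xyz '[[-0.02,0,0],[0,0,0]]' --claw '[0,0]'

```text
time_s: 19.6
position: [0.5706, 0.2411, 0.127]
tool_rot: [[-0.329, 0.944, -0.0], [0.944, 0.329, -0.0], [-0.0, -0.0, -1.0]]
ft_force: [-0.4, 0.2, -3.7]
grip_width: 0.0107
gripper_force: 89.1
```

Emit:
arm_command --turn '[[0,0,0],[0,0,0]]' --xyz '[[-0.02,0,0],[0,0,0]]' --claw '[0,0]'

```text
time_s: 19.8
position: [0.5709, 0.2402, 0.127]
tool_rot: [[-0.329, 0.944, 0.0], [0.944, 0.329, -0.0], [-0.0, 0.0, -1.0]]
ft_force: [0.1, -0.0, -4.6]
grip_width: 0.0105
gripper_force: 89.1
```

Emit:
arm_command --turn '[[0,0,0],[0,0,0]]' --xyz '[[-0.02,0,0],[0,0,0]]' --claw '[0,0]'

```text
time_s: 20.0
position: [0.5713, 0.2392, 0.127]
tool_rot: [[-0.329, 0.944, 0.0], [0.944, 0.329, -0.0], [-0.0, 0.0, -1.0]]
ft_force: [-0.4, -0.7, -3.5]
grip_width: 0.0107
gripper_force: 89.1
```

```bash
python3 - <<'E'
from h import *
p=env.observe()['position'];print(p, sframe(p))
im,d=grab('top'); S=sframe(cloud('top',d)); im2,d2=grab('side')
m=(S[...,2]>.136)&(S[...,2]<.152)&(abs(S[...,1])<.065)&(S[...,0]>-.03)&(S[...,0]<.0)
q=S[m];print(len(q),np.percentile(q,[3,50,97],axis=0))
a=cv2.resize(im2[160:300,170:310],(400,400)); b=cv2.resize(im[100:200,200:300],(400,400))
cv2.imwrite('pics/a5.png',np.hstack([a,b]))
E
```

```text
[0.5713 0.2392 0.127 ] [-0.0546  0.0003  0.127 ]Traceback (most recent call last):
  File "<stdin>", line 5, in <module>
    return _quantile_unchecked(
        a, q, axis, out, overwrite_input, method, keepdims, weights)
    return _ureduce(a,
                    func=_quantile_ureduce_func,
    ...<5 lines>...
                    overwrite_input=overwrite_input,
                    method=method)
    r = func(a, **kwargs)
    result = _quantile(arr,
                       quantiles=q,
    ...<2 lines>...
                       out=out,
                       weights=wgt)
    slices_having_nans = np.isnan(arr[-1, ...])
                                  ~~~^^^^^^^^^
IndexError: index -1 is out of bounds for axis 0 with size 0
```

```bash
python3 - <<'E'
from h import *
im,d=load('top'); S=sframe(cloud('top',d)); im2,d2=grab('side'); S2=sframe(cloud('side',d2))
m=(S[...,2]>.02)&(S[...,2]<.15)&(abs(S[...,1])<.04)&(S[...,0]>-.04)&(S[...,0]<.0)
q=S[m];print(len(q))
m=(S2[...,2]>.09)&(S2[...,2]<.155)&(abs(S2[...,1])<.06)&(S2[...,0]>-.04)&(S2[...,0]<.01)
q=S2[m]; 
for lo in range(90,155,8):
    k=q[(q[:,2]*1000>lo)&(q[:,2]*1000<lo+8)]; print(lo,len(k), k.shape[0] and np.percentile(k[:,0],[5,25,50,75,95]))
a=cv2.resize(im2[180:260,200:280],(400,400)); b=cv2.resize(im[100:200,200:300],(400,400))
cv2.imwrite('pics/a5.png',np.hstack([a,b]))
E
```

```text
239
90 97 [-0.0367 -0.0261 -0.0033 -0.0002  0.0025]
98 83 [-0.0364 -0.0262 -0.0057 -0.0007  0.0012]
106 107 [-0.0373 -0.0271 -0.0053 -0.0004  0.0013]
114 51 [-0.0027 -0.0009 -0.0002  0.0004  0.0015]
122 44 [-0.0018 -0.0011 -0.0005 -0.0001  0.0016]
130 43 [-0.0013 -0.0005 -0.0001  0.0005  0.0013]
138 63 [-0.0017 -0.0001  0.0006  0.0022  0.0057]
146 5 [-0.001  -0.0002  0.0008  0.0017  0.0022]
154 5 [-0.002  -0.0017 -0.0011 -0.0007  0.0009]
```

View pics/a5.png

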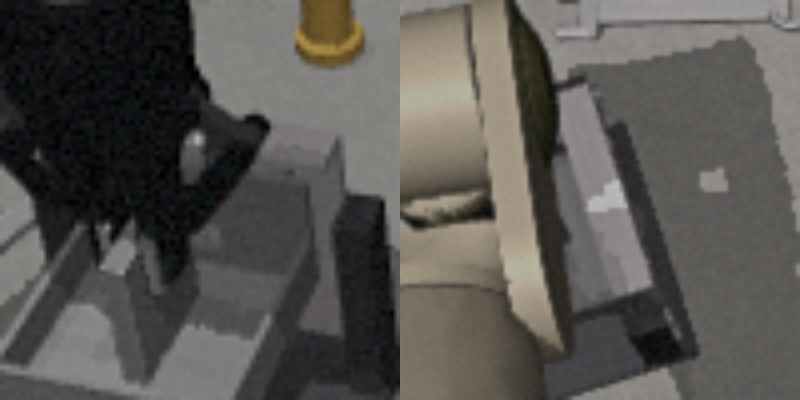

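The hooks have gone into the slots and the plate is almost on the sheet. I'll creep until I feel contact.

Emit:
arm_command --turn '[[0,0,0],[0,0,0]]' --xyz '[[-0.02,0,0],[0,0,0]]' --claw '[0,0]'

```text
time_s: 20.35
position: [0.5716, 0.2383, 0.127]
tool_rot: [[-0.329, 0.944, 0.0], [0.944, 0.329, -0.0], [-0.0, 0.0, -1.0]]
ft_force: [0.2, 1.0, -3.5]
grip_width: 0.0106
gripper_force: 89.1
```

Emit:
arm_command --turn '[[0,0,0],[0,0,0]]' --xyz '[[-0.02,0,0],[0,0,0]]' --claw '[0,0]'

```text
time_s: 20.55
position: [0.5719, 0.2373, 0.127]
tool_rot: [[-0.329, 0.944, -0.0], [0.944, 0.329, -0.0], [-0.0, -0.0, -1.0]]
ft_force: [-0.5, -0.4, -3.0]
grip_width: 0.0108
gripper_force: 89.1
```

Emit:
arm_command --turn '[[0,0,0],[0,0,0]]' --xyz '[[-0.02,0,0],[0,0,0]]' --claw '[0,0]'

```text
time_s: 20.75
position: [0.5722, 0.2364, 0.127]
tool_rot: [[-0.329, 0.944, 0.0], [0.944, 0.329, -0.0], [-0.0, -0.0, -1.0]]
ft_force: [0.3, 0.6, -4.0]
grip_width: 0.0107
gripper_force: 89.1
```

Emit:
arm_command --turn '[[0,0,0],[0,0,0]]' --xyz '[[-0.02,0,0],[0,0,0]]' --claw '[0,0]'

```text
time_s: 20.95
position: [0.5726, 0.2355, 0.127]
tool_rot: [[-0.329, 0.944, 0.0], [0.944, 0.329, -0.0], [-0.0, 0.0, -1.0]]
ft_force: [-0.7, -0.8, -3.1]
grip_width: 0.0105
gripper_force: 89.1
```

```bash
python3 - <<'E'
from h import *
p=env.observe()['position'];print(p, sframe(p))
im2,d2=grab('side'); S=sframe(cloud('side',d2))
m=(S[...,2]>.112)&(S[...,2]<.144)&(S[...,0]>-.03)&(S[...,0]<.012)
q=S[m]
for y0 in range(-70,71,10):
    k=q[(q[:,1]*1000>y0)&(q[:,1]*1000<y0+10)]; print(y0,len(k), len(k) and np.median(k[:,0]))
# tray floor / walls: rim points z ~ .11
m=(S[...,2]>.106)&(S[...,2]<.114)&(S[...,0]>-.13)&(S[...,0]<-.01)&(abs(S[...,1])<.07); q=S[m]; print('rim',rect(q))
E
```

```text
[0.5726 0.2355 0.127 ] [-0.0506  0.0003  0.127 ]
-70 13 -0.0020879494508012856
-60 31 0.003925478198496059
-50 42 0.0037806470992676525
-40 43 0.003974075653638064
-30 35 0.0031691916699669634
-20 17 0.0034791986579386135
-10 11 0.0028003977871563987
0 8 0.004176424706787873
10 0 0
20 0 0
30 0 0
40 0 0
50 0 0
60 0 0
70 4 0.00993313193650884
rim [[-57.0, -0.1], [93.1, 112.1], 0.2, 308, np.float64(0.1088)]
```

```bash
python3 - <<'E'
from h import *
im,d=load('side'); S=sframe(cloud('side',d))*1000
for v in range(196,244,3):
    print(v,' '.join('%4.0f/%3.0f/%3.0f'%tuple(S[v,u]) if np.isfinite(S[v,u,0]) else '     -     ' for u in range(246,282,3)))
imt,dt=grab('top'); T=sframe(cloud('top',dt)); f=(T[...,2]>.15)&(T[...,2]<.17)&(T[...,0]>-.02)&(T[...,0]<.05)&(abs(T[...,1])<.07); print(rect(T[f]))
s=S/1000; f=(s[...,2]>.155)&(s[...,2]<.165)&(s[...,0]>-.02)&(s[...,0]<.05)&(abs(s[...,1])<.07); print('side flange',rect(s[f]))
o=env.observe(); print(o['ft_force'],o['wrist_torque'],o['joint_efforts'])
E
```

```text
196  226/ 86/ -2  229/ 78/ -3  231/ 69/ -3  229/ 58/  0  230/ 49/  2  235/ 42/ -1  237/ 33/ -1  239/ 24/ -1  239/ 14/  1  241/  6/  1  246/ -2/ -1  248/-10/ -2
199  213/ 81/ -3  214/ 72/ -1  214/ 62/  0  216/ 54/ -0  221/ 46/ -2  220/ 36/  0  224/ 28/ -1  227/ 20/ -2  227/ 10/ -0  231/  3/ -2  229/ -7/  1  236/-14/ -3
202  -48/-50/227  -42/-53/222  -41/-60/223  203/ 49/  0  205/ 40/  1      -       211/ 24/ -1  214/ 15/ -2  215/  6/ -1  217/ -2/ -1  220/-10/ -2  219/-20/  1
205  -54/-52/224  -51/-57/223  -47/-62/220   18/-37/161   19/-45/162   22/-50/160  197/ 19/ -0  197/  9/  2  198/  0/  3  202/ -7/  1  208/-14/ -3  209/-23/ -2
208  -61/-54/222  -59/-60/222  -54/-64/218   11/-40/158   13/-46/158   15/-53/158   15/-60/159   20/-65/156  186/ -3/  2  190/-11/ -0  194/-19/ -2  195/-28/ -1
211  -63/-55/216  -61/-60/215    0/-37/158   -1/-45/161    1/-51/161    3/-57/160    7/-63/158   18/-65/149  177/ -6/ -1  177/-16/  1  183/-22/ -3  183/-31/ -1
214  -61/-53/206    2/-27/145    6/-33/143    5/-41/145    6/-48/147   -2/-59/156   -0/-65/155   15/-65/142  163/-11/  1  164/-20/  2  169/-2
[... 998 characters left out ...]
-6/-23/ 85   -4/-30/ 85   -2/-37/ 84  -23/-54/109  -12/-56/ 99   15/-52/ 71   -2/-67/ 92   -2/-74/ 93   -2/-82/ 95   10/-84/ 84   91/-61/ -1
238  -15/-19/ 83  -15/-27/ 85  -14/-34/ 85  -12/-41/ 85  -28/-56/105  -13/-56/ 90   16/-51/ 60   18/-57/ 59   -3/-74/ 85   -1/-81/ 84    6/-85/ 78   80/-64/ -1
241  -26/-24/ 85  -24/-30/ 85  -23/-37/ 86  -41/-54/108  -29/-55/ 96   18/-41/ 45   16/-49/ 49   18/-56/ 49   -3/-73/ 74   -0/-80/ 73    4/-85/ 70   70/-67/ -1
[[13.0, 0.7], [24.0, 131.0], 0.1, 522, np.float64(0.1602)]
side flange [[10.5, -32.9], [66.1, 26.1], 89.6, 141, np.float64(0.1591)]
[-0.7509  0.7089 -3.6987] [ 0.0438 -0.0199  0.0292] [ -0.0492 -56.0184 -22.5301  -0.0498  -0.0067  -0.0024]
```

The numbers disagree with my reading of the stand. The sheet face seen from this side is at S x≈17 mm, with the flange overhanging from 1 to 25 mm. The flange is folded towards this side, so this is the BACK of the sheet, and the true front faces -y. Nothing was touched or stressed here. I'll back out, go over the stand, and turn the tray half way round.

Emit:
arm_command --turn '[[0,0,0],[0,0,0],[0,0,0],[0,0,0],[0,0,0],[0,0,0],[0,0,0],[0,0,0],[0,0,0],[0,0,0],[0,0,0]]' --xyz '[[0.35,0,0],[0.4,0,0],[0,0,0],[0,0,-0.75],[0,0,-0.75],[0,0,-0.75],[-0.75,0,0],[-0.8,0,0],[-0.8,0,0],[-0.8,0,0],[-0.75,0,0]]' --claw '[0,0,0,0,0,0,0,0,0,0,0]'

```text
time_s: 22.15
position: [0.6246, 0.0854, 0.2395]
tool_rot: [[-0.329, 0.944, -0.0], [0.944, 0.329, -0.0], [-0.0, -0.0, -1.0]]
ft_force: [0.7, 0.0, -3.4]
grip_width: 0.0106
gripper_force: 89.2
```

Emit:
arm_command --turn '[[0,0,1],[0,0,1],[0,0,1],[0,0,1],[0,0,1],[0,0,1],[0,0,1],[0,0,1],[0,0,1],[0,0,1],[0,0,1],[0,0,1]]' --xyz '[[0,0,0],[0,0,0],[0,0,0],[0,0,0],[0,0,0],[0,0,0],[0,0,0],[0,0,0],[0,0,0],[0,0,0],[0,0,0],[0,0,0]]' --claw '[0,0,0,0,0,0,0,0,0,0,0,0]'

```text
time_s: 23.35
position: [0.6242, 0.0872, 0.2394]
tool_rot: [[0.656, 0.755, -0.0], [0.755, -0.656, -0.0], [-0.0, -0.0, -1.0]]
ft_force: [-0.1, 0.4, -3.3]
grip_width: 0.0101
gripper_force: 89.2
```

Emit:
arm_command --turn '[[0,0,1],[0,0,1],[0,0,1],[0,0,1],[0,0,1],[0,0,1],[0,0,1],[0,0,1],[0,0,1],[0,0,1],[0,0,1],[0,0,1]]' --xyz '[[0,0,0],[0,0,0],[0,0,0],[0,0,0],[0,0,0],[0,0,0],[0,0,0],[0,0,0],[0,0,0],[0,0,0],[0,0,0],[0,0,0]]' --claw '[0,0,0,0,0,0,0,0,0,0,0,0]'

```text
time_s: 24.55
position: [0.6242, 0.0872, 0.2394]
tool_rot: [[0.982, -0.191, -0.0], [-0.191, -0.982, -0.0], [-0.0, 0.0, -1.0]]
ft_force: [-0.0, 0.5, -3.7]
grip_width: 0.0104
gripper_force: 89.2
```

Emit:
arm_command --turn '[[0,0,1],[0,0,1],[0,0,1],[0,0,1],[0,0,1],[0,0,1],[0,0,1],[0,0,1],[0,0,1],[0,0,1],[0,0,1],[0,0,1]]' --xyz '[[0,0,0],[0,0,0],[0,0,0],[0,0,0],[0,0,0],[0,0,0],[0,0,0],[0,0,0],[0,0,0],[0,0,0],[0,0,0],[0,0,0]]' --claw '[0,0,0,0,0,0,0,0,0,0,0,0]'

```text
time_s: 25.75
position: [0.6242, 0.0871, 0.2395]
tool_rot: [[0.326, -0.945, -0.0], [-0.945, -0.326, -0.0], [0.0, 0.0, -1.0]]
ft_force: [0.6, 0.2, -4.9]
grip_width: 0.0105
gripper_force: 89.2
```

```bash
cat >> h.py <<'E'
def tf(w): # true stand frame: front face at S x=.025 , facing world -y
    s=sframe(w); return np.stack([.025-s[...,0],.0005-s[...,1],s[...,2]],-1)
E
python3 - <<'E'
from h import *
s=env.observe(); p=s['position']; print(p,tf(p),s['q'],np.degrees(np.arctan2(s['tool_rot'][1][0],s['tool_rot'][0][0])))
im,d=grab('top'); T=tf(cloud('top',d))
f=(T[...,2]>.15)&(T[...,2]<.17)&(abs(T[...,0]-.012)<.03)&(abs(T[...,1])<.075); print('flange',rect(T[f]))
z=p[2]-.045+.064
m=(abs(T[...,2]-z)<.012)&(abs(T[...,1])<.07)&(T[...,0]>p[0]*0-.09)&(T[...,0]<-.0)
q=T[m]; print(len(q),np.percentile(q,[2,50,98],axis=0))
o=np.argsort(q[:,1]); print((q[o]*1000).round(1)[::7])
E
```

```text
[0.6242 0.0871 0.2395] [-0.0815  0.0005  0.2395] [ -2.794   29.8497  59.4972  -0.0084  90.6654 158.1932] -70.987279213076
flange [[0.0, 0.0], [0.0, 0.0], 0.0, 0, np.float64(nan)]
54 [[-0.0629 -0.0539  0.2503]
 [-0.0277 -0.0371  0.2589]
 [-0.0217 -0.003   0.2694]]
[[-27.9 -54.2 258.7]
 [-30.  -46.5 258.4]
 [-28.7 -41.7 259.6]
 [-21.7 -37.8 250.2]
 [-26.6 -36.2 257. ]
 [-26.7 -29.3 256.3]
 [-26.8 -20.9 259.9]
 [-61.   -4.3 269.3]]
  return _methods._mean(a, axis=axis, dtype=dtype,
  ret = ret.dtype.type(ret / rcount)
```

Emit:
arm_command --turn '[[0,0,-0.06],[0,0,0],[0,0,0],[0,0,0],[0,0,0],[0,0,0],[0,0,0]]' --xyz '[[0.2,0,0],[0,0,0.6],[0,0,0.6],[0,0,0.6],[0,0,0.42],[0,0,0],[0,0,0]]' --claw '[0,0,0,0,0,0,0]'

```text
time_s: 26.5
position: [0.6282, 0.077, 0.1292]
tool_rot: [[0.335, -0.942, 0.001], [-0.942, -0.335, -0.0], [0.0, -0.001, -1.0]]
ft_force: [-0.2, 1.1, -2.2]
grip_width: 0.0108
gripper_force: 89.0
```

```bash
cat > m2.py <<'E'
from h import *
s=env.observe(); p=s['position']; print(p,tf(p),np.degrees(np.arctan2(s['tool_rot'][1][0],s['tool_rot'][0][0])))
for n in('top','side'):
    im,d=grab(n); T=tf(cloud(n,d))
    f=(T[...,2]>.152)&(T[...,2]<.168)&(abs(T[...,0]-.012)<.025)&(abs(T[...,1])<.075); print(n,'flange',f.sum() and rect(T[f]))
    z=p[2]-.045+.064
    m=(abs(T[...,2]-z)<.010)&(abs(T[...,1])<.07)&(T[...,0]>-.05)&(T[...,0]<-.001); q=T[m]; print(' plate',len(q),len(q) and np.percentile(q,[2,98],axis=0))
    for sg in(-1,1):
        k=q[(q[:,1]*sg>.03)&(q[:,1]*sg<.05)]
        if len(k): k=k[k[:,0]>k[:,0].max()-.012]; print('  hook',sg,len(k),k.min(0),k.max(0),k[:,1].mean())
E
python3 m2.py
```

```text
[0.6282 0.077  0.1292] [-0.0923  0.0001  0.1292] -70.42713614414501
top flange [[17.5, -34.0], [65.5, 22.3], 77.6, 159, np.float64(0.1603)]
 plate 7 [[-0.0401 -0.0438  0.1467]
 [-0.0365 -0.0355  0.154 ]]
  hook -1 7 [-0.0402 -0.044   0.1466] [-0.0364 -0.0354  0.1543] -0.039495306844815774
side flange [[14.9, 0.9], [130.8, 27.1], 89.8, 513, np.float64(0.1591)]
 plate 219 [[-0.0387 -0.0509  0.1388]
 [-0.0183  0.0546  0.1497]]
  hook -1 20 [-0.0282 -0.0421  0.1385] [-0.0167 -0.0355  0.1496] -0.03823314971799626
  hook 1 17 [-0.0287  0.0371  0.1401] [-0.0181  0.0442  0.1496] 0.04164995755443471
```

Emit:
arm_command --turn '[[0,0,0.03],[0,0,0],[0,0,0],[0,0,0]]' --xyz '[[0,-0.008,0.045],[-0.15,0,0],[-0.15,0,0],[0,0,0]]' --claw '[0,0,0,0]'

```text
time_s: 27.0
position: [0.6226, 0.093, 0.1265]
tool_rot: [[0.333, -0.943, 0.0], [-0.943, -0.333, 0.0], [-0.0, -0.0, -1.0]]
ft_force: [0.3, -0.1, -3.4]
grip_width: 0.0105
gripper_force: 89.1
```

```bash
python3 m2.py
```

```text
[0.6226 0.093  0.1265] [-0.0754  0.0001  0.1265] -70.56191604558593
top flange [[21.5, -57.3], [14.9, 5.1], 71.0, 16, np.float64(0.1604)]
 plate 16 [[-0.0233 -0.0522  0.1409]
 [-0.0163 -0.0343  0.1488]]
  hook -1 15 [-0.0233 -0.0498  0.1398] [-0.0156 -0.0342  0.1491] -0.0407140220995918
side flange [[15.6, 1.0], [28.4, 130.9], 0.6, 515, np.float64(0.1591)]
 plate 149 [[-0.0483 -0.0508  0.1381]
 [-0.0157  0.0534  0.1533]]
  hook -1 19 [-0.0232 -0.0497  0.1416] [-0.0151 -0.0316  0.1457] -0.04055219597235178
  hook 1 20 [-0.0225  0.0302  0.1412] [-0.0161  0.0491  0.1457] 0.04049414882230966
```

Emit:
arm_command --turn '[[0,0,0],[0,0,0],[0,0,0],[0,0,0]]' --xyz '[[-0.03,0,-0.004],[-0.03,0,0],[-0.03,0,0],[0,0,0]]' --claw '[0,0,0,0]'

```text
time_s: 27.5
position: [0.6215, 0.0961, 0.1265]
tool_rot: [[0.332, -0.943, -0.0], [-0.943, -0.332, 0.0], [-0.0, 0.0, -1.0]]
ft_force: [0.8, -0.0, -4.2]
grip_width: 0.0104
gripper_force: 89.1
```

Emit:
arm_command --turn '[[0,0,0],[0,0,0],[0,0,0],[0,0,0]]' --xyz '[[-0.03,0,0],[-0.03,0,0],[-0.03,0,0],[0,0,0]]' --claw '[0,0,0,0]'

```text
time_s: 27.9
position: [0.62, 0.1004, 0.1265]
tool_rot: [[0.332, -0.943, -0.0], [-0.943, -0.332, 0.0], [-0.0, 0.0, -1.0]]
ft_force: [-0.8, 0.8, -4.2]
grip_width: 0.0104
gripper_force: 89.1
```

Emit:
arm_command --turn '[[0,0,0],[0,0,0],[0,0,0],[0,0,0]]' --xyz '[[-0.03,0,0],[-0.03,0,0],[-0.03,0,0],[0,0,0]]' --claw '[0,0,0,0]'

```text
time_s: 28.3
position: [0.6185, 0.1046, 0.1265]
tool_rot: [[0.332, -0.943, -0.0], [-0.943, -0.332, 0.0], [-0.0, 0.0, -1.0]]
ft_force: [-0.5, 0.5, -4.0]
grip_width: 0.0104
gripper_force: 89.1
```

Emit:
arm_command --turn '[[0,0,0],[0,0,0],[0,0,0]]' --xyz '[[-0.03,0,0],[-0.03,0,0],[0,0,0]]' --claw '[0,0,0]'

```text
time_s: 28.6
position: [0.6175, 0.1074, 0.1265]
tool_rot: [[0.332, -0.943, -0.0], [-0.943, -0.332, 0.0], [-0.0, 0.0, -1.0]]
ft_force: [0.2, 1.0, -4.7]
grip_width: 0.0108
gripper_force: 89.1
```

Emit:
arm_command --turn '[[0,0,0],[0,0,0]]' --xyz '[[-0.03,0,0],[0,0,0]]' --claw '[0,0]'

```text
time_s: 28.8
position: [0.617, 0.1088, 0.1265]
tool_rot: [[0.332, -0.943, 0.0], [-0.943, -0.332, 0.0], [-0.0, -0.0, -1.0]]
ft_force: [0.4, 0.2, -4.3]
grip_width: 0.0105
gripper_force: 89.1
```

Emit:
arm_command --turn '[[0,0,0],[0,0,0]]' --xyz '[[-0.03,0,0],[0,0,0]]' --claw '[0,0]'

```text
time_s: 29.0
position: [0.6165, 0.1102, 0.1265]
tool_rot: [[0.332, -0.943, -0.0], [-0.943, -0.332, 0.0], [-0.0, 0.0, -1.0]]
ft_force: [-0.3, 0.3, -3.8]
grip_width: 0.0106
gripper_force: 89.1
```

Emit:
arm_command --turn '[[0,0,0],[0,0,0]]' --xyz '[[-0.02,0,0],[0,0,0]]' --claw '[0,0]'

```text
time_s: 29.2
position: [0.6163, 0.1109, 0.1265]
tool_rot: [[0.331, -0.943, 0.0], [-0.943, -0.331, -0.0], [0.0, -0.0, -1.0]]
ft_force: [0.0, 0.2, -3.8]
grip_width: 0.0103
gripper_force: 89.1
```

Emit:
arm_command --turn '[[0,0,0],[0,0,0]]' --xyz '[[-0.02,0,0],[0,0,0]]' --claw '[0,0]'

```text
time_s: 29.4
position: [0.6163, 0.111, 0.1266]
tool_rot: [[0.331, -0.944, 0.001], [-0.944, -0.331, -0.002], [0.002, -0.0, -1.0]]
ft_force: [1.6, -5.6, -3.9]
grip_width: 0.0106
gripper_force: 89.2
```

Emit:
arm_command --turn '[[0,0,0],[0,0,0]]' --xyz '[[-0.02,0,0],[0,0,0]]' --claw '[0,0]'

```text
time_s: 29.6
position: [0.6163, 0.111, 0.1267]
tool_rot: [[0.331, -0.944, 0.001], [-0.944, -0.331, -0.003], [0.004, -0.0, -1.0]]
ft_force: [2.6, -9.6, -3.9]
grip_width: 0.0106
gripper_force: 89.2
```

```bash
python3 - <<'E'
from h import *
im,d=grab('side'); T=tf(cloud('side',d))*1000
for lo in range(-60,60,8):
    m=(T[...,1]>=lo)&(T[...,1]<lo+8)&(T[...,2]>112)&(T[...,2]<145)&(T[...,0]>0)&(T[...,0]<30); k=T[m]; print(lo,len(k),len(k) and np.percentile(k[:,0],[10,50,90]).round(1))
E
```

```text
-60 23 [7.7 8.4 9.3]
-52 13 [7.  7.6 9.5]
-44 42 [ 2.2 15.8 17.9]
-36 21 [ 6.6  8.3 15.4]
-28 23 [7.3 8.7 9.7]
-20 23 [6.8 8.5 9.8]
-12 22 [6.3 8.4 9.8]
-4 24 [7.1 8.3 9.3]
4 25 [7.2 8.1 9. ]
12 23 [6.6 7.9 9.7]
20 24 [6.5 8.4 9.7]
28 16 [ 6.8  8.  10.3]
36 36 [ 2.6 15.7 18.2]
44 25 [ 6.3  8.6 16.2]
52 25 [6.8 8.2 8.9]
```

Emit:
arm_command --turn '[[0,0,0],[0,0,0]]' --xyz '[[0.02,0,0.02],[0,0,0.02]]' --claw '[0,0]'

```text
time_s: 29.85
position: [0.6165, 0.111, 0.125]
tool_rot: [[0.331, -0.944, 0.002], [-0.944, -0.331, -0.001], [0.002, -0.001, -1.0]]
ft_force: [1.4, -5.9, -0.5]
grip_width: 0.0108
gripper_force: 89.7
```

Both hooks protrude about 8 mm behind the sheet, so they are in the slots. Pushing straight down.

Emit:
arm_command --turn '[[0,0,0],[0,0,0],[0,0,0],[0,0,0],[0,0,0]]' --xyz '[[0.01,0,0.03],[0,0,0.03],[0,0,0.03],[0,0,0.03],[0,0,0]]' --claw '[0,0,0,0,0]'

```text
time_s: 30.35
position: [0.6169, 0.1112, 0.1194]
tool_rot: [[0.331, -0.944, 0.003], [-0.944, -0.331, -0.001], [0.002, -0.003, -1.0]]
ft_force: [2.9, -5.3, 3.1]
grip_width: 0.0109
gripper_force: 90.4
```

Emit:
arm_command --turn '[[0,0,0],[0,0,0],[0,0,0],[0,0,0]]' --xyz '[[0,0,0.03],[0,0,0.03],[0,0,0.03],[0,0,0]]' --claw '[0,0,0,0]'

```text
time_s: 30.75
position: [0.6165, 0.111, 0.1139]
tool_rot: [[0.331, -0.944, 0.001], [-0.944, -0.331, -0.001], [0.001, -0.001, -1.0]]
ft_force: [2.7, -5.1, -2.5]
grip_width: 0.0105
gripper_force: 89.5
```

Emit:
arm_command --turn '[[0,0,0],[0,0,0],[0,0,0],[0,0,0]]' --xyz '[[0,0,0.03],[0,0,0.03],[0,0,0.03],[0,0,0]]' --claw '[0,0,0,0]'

```text
time_s: 31.15
position: [0.6165, 0.111, 0.1093]
tool_rot: [[0.331, -0.944, 0.001], [-0.944, -0.331, -0.001], [0.001, -0.0, -1.0]]
ft_force: [2.6, -6.4, -1.6]
grip_width: 0.0104
gripper_force: 89.5
```

Emit:
arm_command --turn '[[0,0,0],[0,0,0],[0,0,0],[0,0,0]]' --xyz '[[0,0,0.03],[0,0,0.03],[0,0,0.02],[0,0,0]]' --claw '[0,0,0,0]'

```text
time_s: 31.55
position: [0.6163, 0.111, 0.1047]
tool_rot: [[0.331, -0.944, -0.0], [-0.943, -0.331, -0.001], [0.001, 0.0, -1.0]]
ft_force: [2.8, -5.6, -5.5]
grip_width: 0.0103
gripper_force: 89.2
```

Emit:
arm_command --turn '[[0,0,0],[0,0,0]]' --xyz '[[0,0,0.02],[0,0,0]]' --claw '[0,0]'

```text
time_s: 31.75
position: [0.6163, 0.111, 0.1041]
tool_rot: [[0.331, -0.944, 0.0], [-0.944, -0.331, -0.001], [0.001, 0.0, -1.0]]
ft_force: [2.3, -5.7, -2.1]
grip_width: 0.0108
gripper_force: 89.4
```

Emit:
arm_command --turn '[[0,0,0],[0,0,0]]' --xyz '[[0,0,0.02],[0,0,0]]' --claw '[0,0]'

```text
time_s: 31.95
position: [0.6164, 0.111, 0.1034]
tool_rot: [[0.331, -0.944, 0.001], [-0.944, -0.331, -0.001], [0.001, -0.0, -1.0]]
ft_force: [2.2, -5.4, -2.0]
grip_width: 0.0105
gripper_force: 89.7
```

Emit:
arm_command --turn '[[0,0,0],[0,0,0]]' --xyz '[[0,0,0.02],[0,0,0]]' --claw '[0,0]'

```text
time_s: 32.15
position: [0.6164, 0.111, 0.1031]
tool_rot: [[0.331, -0.944, 0.001], [-0.944, -0.331, -0.001], [0.001, -0.001, -1.0]]
ft_force: [1.0, -6.8, 3.7]
grip_width: 0.0107
gripper_force: 90.4
```

Emit:
arm_command --turn '[[0,0,0],[0,0,0]]' --xyz '[[0,0,0.02],[0,0,0]]' --claw '[0,0]'

```text
time_s: 32.35
position: [0.6165, 0.111, 0.103]
tool_rot: [[0.331, -0.944, 0.002], [-0.944, -0.331, -0.001], [0.002, -0.001, -1.0]]
ft_force: [-1.0, -6.6, 9.6]
grip_width: 0.0109
gripper_force: 91.3
```

Emit:
arm_command --turn '[[0,0,0],[0,0,0]]' --xyz '[[0,0,0.02],[0,0,0]]' --claw '[0,0]'

```text
time_s: 32.55
position: [0.6166, 0.1109, 0.1028]
tool_rot: [[0.331, -0.944, 0.003], [-0.944, -0.331, -0.001], [0.002, -0.002, -1.0]]
ft_force: [-3.1, -7.7, 14.0]
grip_width: 0.0108
gripper_force: 92.1
```

```bash
python3 - <<'E'
from h import *
im,d=grab('side'); T=tf(cloud('side',d))*1000
m=(abs(T[...,1]-1)<12)&(T[...,2]>60)&(T[...,2]<100)&(T[...,0]>2)&(T[...,0]<30); k=T[m]
for z in range(60,100,4):
    j=k[(k[:,2]>=z)&(k[:,2]<z+4)]; print(z,len(j),len(j) and np.percentile(j[:,0],[10,50,90]).round(1))
z=T; m=(abs(abs(T[...,1]-1)-40)<4)&(T[...,0]>11)&(T[...,0]<22)&(T[...,2]>85)&(T[...,2]<150); print('hooks z',np.percentile(T[m][:,2],[3,97]))
cv2.imwrite('pics/a6.png',cv2.resize(im[175:275,195:295],(600,600),interpolation=cv2.INTER_CUBIC))
E
```

```text
60 3 [7.  7.1 8. ]
64 6 [7.9 8.4 9. ]
68 8 [ 6.7  7.5 10.6]
72 8 [ 6.5 11.1 13.4]
76 21 [ 6.3  9.  13. ]
80 10 [5.1 6.9 9. ]
84 8 [7.  7.5 8.9]
88 12 [ 7.1  8.4 10.1]
92 10 [7.2 7.8 8.7]
96 11 [6.8 8.6 9.8]
hooks z [ 90.9909 122.3181]
```

View pics/a6.png

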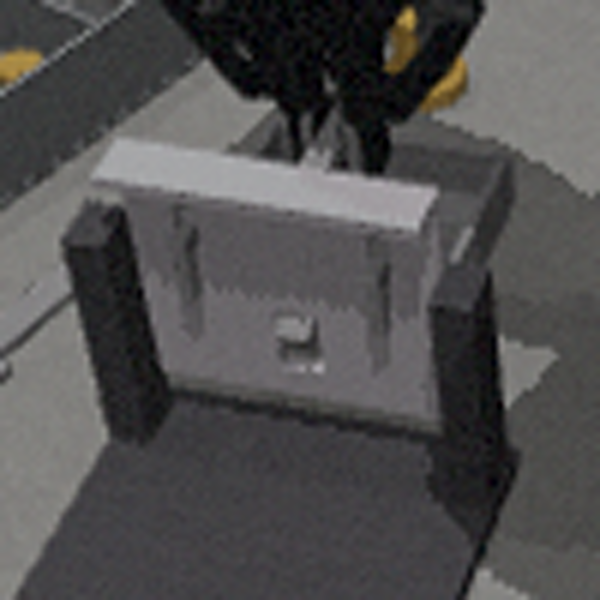

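Hooks hang in the slots with tips at z≈91 mm (90 expected at home). The hard stop came exactly 23.5 mm below insertion, with 7 N felt at the catch and then a release. Next I'll relax the load and let go.

Emit:
arm_command --turn '[[0,0,0],[0,0,0],[0,0,0],[0,0,0],[0,0,0]]' --xyz '[[0.015,0,-0.04],[0,0,0],[0,0,0],[0,0,0],[0,0,0]]' --claw '[0,0,30,40,40]'

```text
time_s: 33.1
position: [0.6162, 0.1111, 0.1021]
tool_rot: [[0.332, -0.943, -0.001], [-0.943, -0.332, 0.0], [-0.001, 0.0, -1.0]]
ft_force: [-0.1, 0.5, 0.4]
grip_width: 0.0398
gripper_force: 0.0
```

Emit:
arm_command --turn '[[0,0,0],[0,0,0],[0,0,0],[0,0,0],[0,0,0],[0,0,0]]' --xyz '[[0,0,-0.3],[0,0,-0.5],[0,0,-0.8],[0,0,-0.8],[0,0,-0.5],[0,0,0]]' --claw '[40,40,40,40,40,40]'

```text
time_s: 33.7
position: [0.6174, 0.111, 0.2514]
tool_rot: [[0.332, -0.943, 0.007], [-0.943, -0.332, 0.0], [0.002, -0.007, -1.0]]
ft_force: [0.2, -0.3, -0.6]
grip_width: 0.0398
gripper_force: 0.0
```

```bash
python3 - <<'E'
from h import *
print(env.observe()['time_s'])
for n in('side','top'):
    im,d=grab(n); T=tf(cloud(n,d))*1000
    m=(abs(abs(T[...,1]-.7)-40)<4)&(T[...,0]>11)&(T[...,0]<22)&(T[...,2]>85)&(T[...,2]<150); print(n,'hooks z',m.sum(),m.any() and np.percentile(T[m][:,2],[3,97]))
    m=(abs(T[...,1])<60)&(T[...,0]<-20)&(T[...,0]>-120)&(T[...,2]>125)&(T[...,2]<142); print(' rib (expect z 133.3)',m.sum() and rect(T[m]/1000))
    m=(abs(T[...,1])<62)&(T[...,0]<-5)&(T[...,0]>-120)&(T[...,2]>82)&(T[...,2]<92); print(' rim (expect 86.3)',m.sum() and rect(T[m]/1000))
E
```

```text
33.7
side hooks z 71 [ 90.8022 122.203 ]
 rib (expect z 133.3) [[-56.9, 0.7], [55.5, 12.5], 0.5, 81, np.float64(0.1298)]
 rim (expect 86.3) [[-73.3, 0.6], [110.5, 70.9], 88.9, 47, np.float64(0.0832)]
top hooks z 0 False
 rib (expect z 133.3) 0
 rim (expect 86.3) [[-99.2, 0.1], [22.3, 109.6], 1.4, 36, np.float64(0.0844)]
```

```bash
python3 -c "
from rig import env
print(env.close_job())"
```

```text
the job is handed in; nothing more can be done
None
```

The metal tray hangs in both slots at its hard stop and has been let go; the job was handed in at about 34 s, with contact forces of about 16 N or less. The catch's snap was not seen directly: I inferred it from about 7 N of extra push at the catch, which then dropped off before the stop. I first approached the stand from the wrong side and backed out without touching the sheet there; the only earlier contact was a light touch (about 9 N) on the flange to find its height.

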